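# Clear plaster offcuts from a sculptor's board into the covered scrap bin

## Robot

A 6-joint arm with a two-finger parallel gripper is mounted at the origin on the work surface. World frame = base frame: x ahead of the robot, y to its left, z up, the work surface at z = 0. Lengths are in m, angles in degrees, forces in N, time in s.
With the tool pointing down it reaches from about 0.3 to 0.75 m from the base axis. Payload 8.5 kg.
Tool frame: the origin (TCP) lies midway between the tips of the shut fingers; the grasp point (between the pads) lies 19 mm behind it; z points along the fingers, y is the line along which they close (so a half turn about z gives the same grasp; the last joint's range is limited). The gripper opens to 85 mm and grips with 20 to 120 N. Pads are 22 mm wide; open, the fingers measure 114 mm over their backs; the gripper's body (76 mm by 85 mm) begins 54 mm behind the grasp point. The pads swing forward as they close: fully open they stand 13 mm farther back than shut.
Start: joints at [-83.039, 21.807, 74.336, -0, 83.858, -12.336], TCP at [0.182, -0.519, 0.193] pointing down, gripper open.
Joint ranges: [-178.18, 178.18], [-50.72, 133.34], [12.68, 142.11], [-81.47, 261.47], [9.98, 163.14], [-165.26, 165.26]. Speed limits (degrees/s): [136.94, 136.94, 180, 180, 180, 180].

## Interface

Orientations are given as a 3x3 rotation matrix whose columns are the frame's x, y, z axes.
In Python, from rig import env gives the robot as it stands. The module is installed in compiled form; this text tells all that it offers.
- The arm moves only by the tool jog_arm, never from a script. Its argument "targets" is a list of rows, each a list of 6 numbers: the shift along the tool's x, y, z in cm, then the turn, a rotation vector about the tool's x, y, z in degrees. A call has 1 to 8 rows; each row is the pose to reach, as a shift and turn from the pose commanded when the call began, along the tool's axes at that moment; what a row does not reach only later rows make up. A row lasts 1/12 s, in which the tool goes at most 41.7 mm and 7.16 degrees, less where a joint would pass 70% of its speed; a pose out of reach is approached as far as the arm can. A call with a gripper value outside its range is refused whole. "hand" is the opening, from 0 (shut) to 1 (fully open), set as the call begins (left out, the last holds). The fingers move at their own pace and stop on an object; "newtons" is the grip in N (left out, the last holds). Time passes only in rows, so rows that repeat a pose let the fingers close. It gives the time, the measured TCP pose, the force, the opening and the grip force at its end, in the units of the state.
- env.observe(): the state, without advancing time (a new reading comes with each control period).
- env.get_image(name): name is "scene" or "top"; returns a dict with "frame" (420x560x3 uint8, red, green, blue), "depth" (420x560 float32, m along the optical axis (not along the pixel's ray), 0 where there is no reading), "fovy" (degrees; the focal length in pixels is half the picture's height over the tangent of half this angle, whatever the lens; pixels are square), "cx", "cy" (the principal point, pixels), "k1" (the pictures are not rectified: a ray, as slopes to the right and down, at radius r is drawn at 1 + k1 r^2 times it, then the intrinsics apply), "cam_to_world" (4x4, takes a point from camera to world coordinates). Camera axes: x right, y down, z forward; pixel columns grow to the right and rows downward; lengths in m; the calibration is good to about 2 mm. A picture is of the moment at which its call begins.
- env.close_job(): hands the job in; it is judged then, once.
Trained networks look in the newest picture that a camera, given by its name, has taken for a name from the list of things; names that differ only in an ending like _2 or _b are one class to them, and where a whole thing is asked for, a point or a joint stands for the part that bears it (a point fixed in the world has none). Each returns a list of dicts, best first, with "score" (0 to 1); they miss things now and then, are a little off and sometimes report something else, mostly with a low value. They report only what shows in the picture. A call takes as long as a camera call. They do not tell look-alikes from the thing itself.
- env.regions_of(camera, target): "pixels" (420x560 bool, what is visible of it) and "point" ([row, column] in pixels, amid what is visible of it).
The state is a dict: "time_s": time; "q": joint angles; "qvel": joint speeds; "joint_efforts": joint torques, N m; "position": TCP position; "tool_rot": TCP orientation; "ft_force": force on the tool from outside, world axes, zero at the start; "wrist_torque": the same for the moment, N m; "grip_width": finger opening in m; "gripper_force": force on a finger pad.
Only numpy, scipy, OpenCV 4.12 (cv2) and the standard library are available. Lean on these libraries where they do the work, as an engineer would, in place of code of your own. Each camera call takes 0.05 s, during which the arm holds its last target. There are 200 camera calls.

## Task

Slide open the yellow cover of the blue scrap bin, put both white plaster offcuts from the wooden board into the bin, then slide the cover fully shut until it meets its stop. Leave the clay tortoise and the clay pot on the board and everything else on the bench where it is.

Things in the scene. Friction and masses are not known exactly. Their poses are not given: they have to be found in the camera images.
- bin_cover (a joint): yellow sliding cover of the blue scrap bin: metres it has slid open, 0 = fully closed against its stop (mouth covered), 0.175 = fully open against its stop. It slides along the bin's -y axis and stays where it is left (about 2 N drag). Starts closed or a little open.
- cover_grip (a point): middle of the black upright fin on the cover, 70 mm (bin's x) by 18 mm (bin's y, the sliding direction), standing 44 mm high above the 6 mm cover plate; this point is 183 mm above the table, 18 mm below the fin's top, and travels with the cover. Axes as the bin.
- bin: blue scrap bin fixed to the table, 190 mm (its x) by 370 mm (its y), 150 mm high, walls and floor 6 mm; steel rails 12 mm high along its two long sides. Origin: centre of its underside. The top of its -y half is a fixed deck; the +y half is the open mouth, uncovered by sliding the cover over the deck.
- bin_mouth (a point): centre of the bin's mouth, 150 mm above the table; the free opening with the cover fully open is 178 mm (bin's x) by 168 mm (bin's y). Axes as the bin.
- bin_floor (a point): centre of the bin's whole inner floor, 6 mm above the table. Axes as the bin.
- bat: plywood working board, 290 mm (x) by 320 mm (y), 18 mm thick, fixed; origin centre of its underside. The tortoise, the pot and the two offcuts lie on it.
- slab: white plaster offcut, bar 96 mm (its x) by 44 mm (its y) by 32 mm high, with a broken lump 36 mm wide (its y) on its -x end reaching 48 mm high; origin centre of its underside, z up.
- corner: white plaster offcut, L-shaped mould corner: foot 84 mm (its x) by 46 mm (its y) by 22 mm high, with an upright 22 mm thick and 50 mm high at its +x end (x = 20 to 42 mm), 46 mm wide; origin centre of the foot's underside, z up.
- pot: small open reddish clay pot, 74 mm across the rim, 55 mm high; origin centre of its underside. Work in progress: leave it.
- tortoise: reddish clay tortoise, fragile work in progress, body 84 mm across and 56 mm high, 68 mm from its centre to the nose along its +x, 60 mm to the tail; origin on the board under its centre.
- roller: red rolling pin lying behind the board, 350 mm long along its x, 60 mm thick; origin centre of its underside. Leave it.
- brush: brush with a wooden handle lying on the bench left of the board, along its x, about 25 mm high. Leave it.
- pad: green scouring pad, 120 by 80 by 20 mm; origin centre of its underside. Leave it.
- jar: amber jar with steel cap, 80 mm across, 110 mm high; origin centre of its underside. Leave it.
- tub: white plastic tub, 110 mm across, 100 mm high; origin centre of its underside. Leave it.
Not all that is in view belongs to the job. What is shaped like the tortoise but green or pink is not meant.

How it is judged:
By the outcome, as a careful person would: the job done as asked, in the order asked, and still so for the second after the job is handed in, with the robot touching nothing.
It also fails if it takes over 72 s, if anything falls off the work surface, if the arm or the gripper's body presses on something with over 40 N, if the wrist force passes 120 N, or if a joint passes its speed limit or range.

## Working session

There is one attempt and no reset: what is moved stays moved. The work goes in short steps, Python scripts to look and compute and a tool call to move; the robot and the scene stay as the last step left them, time stands still between calls to the robot, and variables do not carry over. Pictures are saved under pics/ and viewed, at most 10 in all, crops included, and the job is handed in when it is done.

Besides the shell and the picture viewer there is one more tool, called after ">>>" as name([rows], argument=value, ...), one row to a line, values as JSON. jog_arm: Moves the arm, as the interface text tells. Its arguments: {"type":"object","properties":{"targets":{"type":"array","items":{"type":"array","items":{"type":"number"}}},"hand":{"type":"number"},"newtons":{"type":"number"}},"required":["targets"]}

```bash
mkdir -p pics
cat > h.py <<'E'
from rig import env
import numpy as np, cv2
def cloud(im):
    d=im["depth"];h,w=d.shape;f=h/2/np.tan(np.radians(im["fovy"]/2))
    v,u=np.mgrid[:h,:w].astype(float)
    x=(u-im["cx"])/f;y=(v-im["cy"])/f;a,b=x.copy(),y.copy()
    for _ in range(8):
        s=1+im["k1"]*(a*a+b*b);a=x/s;b=y/s
    P=np.stack([a*d,b*d,d],-1);T=np.array(im["cam_to_world"])
    W=P@T[:3,:3].T+T[:3,3];W[d<=0]=np.nan
    return W
def save(im,n,crop=None,s=1):
    f=im["frame"][:,:,::-1]
    if crop: r0,r1,c0,c1=crop;f=f[r0:r1,c0:c1]
    cv2.imwrite("pics/"+n,cv2.resize(f,None,fx=s,fy=s,interpolation=cv2.INTER_CUBIC))
E
python3 - <<'E'
from h import *
for n in("top","scene"):
    im=env.get_image(n);save(im,n+"0.png",s=1.4);W=cloud(im)
    print(n,np.round(im["cam_to_world"],3).tolist(),im["fovy"],im["k1"])
    for t in("bin_cover","bin","bat","slab","corner","pot","tortoise","roller","brush","jar","tub","pad"):
        for r in env.regions_of(n,t)[:4]:
            m=r["pixels"];p=W[m];p=p[~np.isnan(p[:,0])]
            if len(p)<5: continue
            c,sz,an=cv2.minAreaRect(p[:,:2].astype(np.float32))
            print(t,round(r["score"],2),np.round(r["point"]),np.round(np.median(p,0),3),"zmax",round(np.percentile(p[:,2],98),3),np.round(c,3),np.round(sz,3),round(an,1))
s=env.observe();print(s["time_s"],s["position"],np.round(s["tool_rot"],3).tolist(),s["grip_width"])
E
```

```text
top [[0.006, -0.982, 0.19, 0.269], [-1.0, -0.003, 0.019, 0.135], [-0.018, -0.19, -0.982, 1.462], [0.0, 0.0, 0.0, 1.0]] 55.54590674105456 -0.08792165549173937
bin_cover 0.69 [212. 402.] [ 0.49  -0.246  0.156] zmax 0.2 [ 0.492 -0.253] [0.177 0.203] 4.4
bin_cover 0.31 [216. 416.] [ 0.489 -0.3    0.152] zmax 0.187 [ 0.515 -0.354] [0.239 0.452] 4.2
bin 0.56 [213. 419.] [ 0.491 -0.3    0.152] zmax 0.187 [ 0.517 -0.356] [0.234 0.457] 4.6
bat 0.59 [197. 281.] [0.563 0.149 0.017] zmax 0.025 [0.568 0.155] [0.302 0.326] 8.5
slab 0.61 [180. 297.] [0.623 0.098 0.05 ] zmax 0.066 [0.623 0.096] [0.044 0.097] 81.0
pot 0.76 [215. 307.] [0.508 0.069 0.049] zmax 0.076 [0.503 0.069] [0.069 0.068] 0.3
tortoise 0.86 [285. 208.] [0.251 0.416 0.042] zmax 0.058 [0.252 0.425] [0.09  0.118] 76.3
tortoise 0.81 [264. 152.] [0.33  0.611 0.042] zmax 0.057 [0.329 0.617] [0.123 0.084] 82.4
tortoise 0.75 [219. 264.] [0.482 0.219 0.06 ] zmax 0.075 [0.487 0.22 ] [0.081 0.121] 83.5
tortoise 0.74 [275. 252.] [0.291 0.26  0.041] zmax 0.058 [0.291 0.266] [0.083 0.133] 27.7
roller 0.59 [138. 283.] [0.783 0.146 0.051] zmax 0.
[... 1557 characters left out ...]
6 0.059] zmax 0.076 [0.477 0.229] [0.106 0.135] 39.0
roller 0.57 [280. 335.] [0.799 0.124 0.05 ] zmax 0.062 [0.781 0.152] [0.371 0.085] 84.3
brush 0.97 [190. 333.] [0.501 0.431 0.017] zmax 0.026 [0.465 0.442] [0.058 0.214] 84.0
jar 0.93 [321. 276.] [ 0.799 -0.114  0.091] zmax 0.115 [ 0.758 -0.083] [0.078 0.149] 56.5
jar 0.23 [233. 319.] [0.643 0.219 0.041] zmax 0.071 [0.62  0.239] [0.056 0.111] 58.9
tub 0.79 [347. 236.] [ 0.752 -0.227  0.053] zmax 0.102 [ 0.741 -0.217] [0.11  0.172] 54.8
pad 0.63 [199. 359.] [0.624 0.449 0.02 ] zmax 0.025 [0.619 0.463] [0.084 0.145] 4.2
1.3 [ 0.18174161 -0.51909072  0.1932148 ] [[0.944, 0.33, -0.0], [0.33, -0.944, 0.0], [0.0, -0.0, -1.0]] 0.08524600938184693
```

View pics/top0.png

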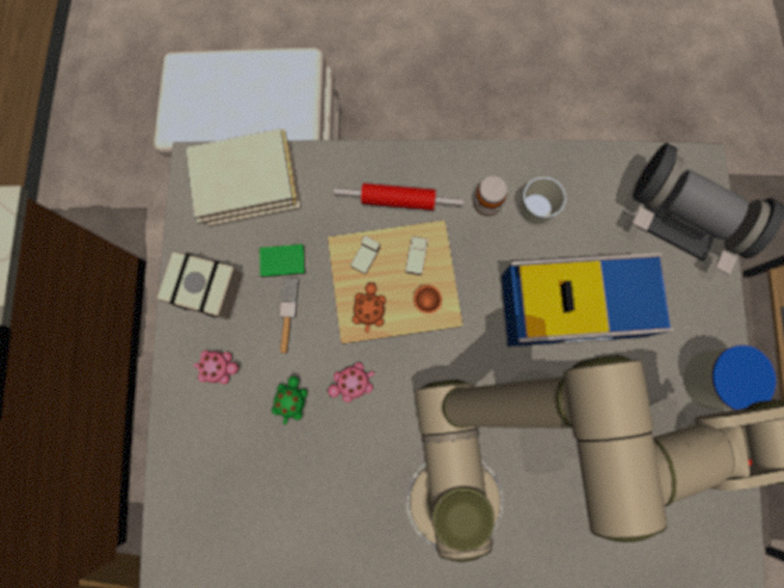

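View pics/scene0.png

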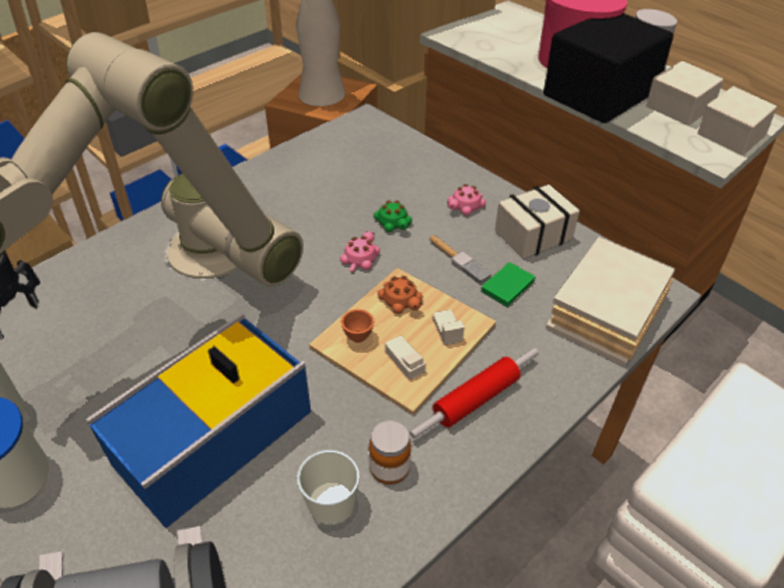

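The top view (shown at 1.4x) shows the bin at right (yellow cover at 565,297, black fin at 567,296) and the deck to its right. On the board are the slab (416,257), the corner (365,254), the red-clay tortoise (369,307) and the pot (428,298). The look-alikes are two pink tortoises (215,366 and 352,382) and a green one (290,400), all off the board, and they aren't touched. Next I'll measure precisely.

Run:
```python
from h import *
A=[]
for n in("top","scene"):
    im=env.get_image(n);W=cloud(im);f=im["frame"].astype(int)
    if n=="top": save(im,"crop_top.png",(150,250,215,345),5)
    else: save(im,"crop_scene.png",(180,280,210,360),5)
    P=W.reshape(-1,3);C=f.reshape(-1,3);k=~np.isnan(P[:,0]);P=P[k];C=C[k]
    def box(x0,x1,y0,y1,z0,z1): return (P[:,0]>x0)&(P[:,0]<x1)&(P[:,1]>y0)&(P[:,1]<y1)&(P[:,2]>z0)&(P[:,2]<z1)
    def rep(t,m):
        p=P[m]
        if len(p)<5: print(n,t,len(p));return
        c,s,a=cv2.minAreaRect(p[:,:2].astype(np.float32));print(n,t,len(p),"c",np.round(c,4),"sz",np.round(s,3),"a",round(a,1),"zmed",np.round(np.median(p[:,2]),3),"mean",np.round(p.mean(0),3))
    bl=box(.3,.7,-.6,-.1,.165,.21)
    rep("fin>.170",bl&(P[:,2]>.17)&(C.max(1)<90)); rep("fintop",bl&(P[:,2]>.194))
    ye=(C[:,0]>120)&(C[:,1]>100)&(C[:,2]<80)
    rep("yellow",ye&box(.3,.7,-.6,-.1,.145,.165))
    blue=(C[:,2]>C[:,0]+50)
    rep("deck",blue&box(.3,.7,-.7,-.1,.142,.16)); rep("binall",box(.35,.65,-.6,-.12,.14,.175))
    wood=box(.35,.75,-.05,.35,.01,.026); rep("bat",wood)
    rep("slab",box(.56,.7,.04,.155,.035,.09)); rep("slabbar",box(.56,.7,.04,.155,.035,.058));rep("slabhi",box(.56,.7,.04,.155,.060,.09))
    rep("corner",box(.56,.7,.165,.3,.03,.09)); rep("cornerfoot",box(.56,.7,.165,.3,.03,.045)); rep("cornerhi",box(.56,.7,.165,.3,.062,.09))
```

```text
top fin>.170 152 c [ 0.4894 -0.2498] sz [0.068 0.017] a 3.1 zmed 0.198 mean [ 0.489 -0.248  0.194]
top fintop 126 c [ 0.4917 -0.2514] sz [0.071 0.019] a 3.8 zmed 0.2 mean [ 0.491 -0.251  0.2  ]
top yellow 2739 c [ 0.493  -0.2507] sz [0.176 0.199] a 4.0 zmed 0.156 mean [ 0.492 -0.25   0.156]
top deck 2366 c [ 0.475  -0.4221] sz [0.613 0.263] a 77.6 zmed 0.149 mean [ 0.489 -0.436  0.15 ]
top binall 5789 c [ 0.4958 -0.3178] sz [0.193 0.375] a 4.1 zmed 0.154 mean [ 0.496 -0.321  0.153]
top bat 5079 c [0.5336 0.1354] sz [0.355 0.353] a 8.2 zmed 0.017 mean [0.56  0.153 0.017]
top slab 315 c [0.6247 0.0965] sz [0.044 0.098] a 79.7 zmed 0.05 mean [0.622 0.097 0.052]
top slabbar 249 c [0.6247 0.0965] sz [0.044 0.098] a 79.7 zmed 0.049 mean [0.614 0.098 0.049]
top slabhi 50 c [0.6521 0.0909] sz [0.033 0.027] a 78.7 zmed 0.064 mean [0.654 0.091 0.064]
top corner 309 c [0.6243 0.2311] sz [0.047 0.085] a 61.9 zmed 0.041 mean [0.625 0.23  0.046]
top cornerfoot 216 c [0.6225 0.2326] sz [0.047 0.081] a 62.8 zmed 0.039 mean [0.615 0.235 0.039]
top cornerhi 66 c [0.6511 0.2173] sz [0.045 0.022] a 63.7
[... 495 characters left out ...]
med 0.154 mean [ 0.504 -0.336  0.154]
scene bat 5237 c [0.5364 0.1609] sz [0.344 0.349] a 8.2 zmed 0.018 mean [0.583 0.136 0.018]
scene slab 451 c [0.6265 0.095 ] sz [0.047 0.101] a 80.3 zmed 0.051 mean [0.633 0.091 0.052]
scene slabbar 356 c [0.6265 0.095 ] sz [0.047 0.101] a 80.3 zmed 0.05 mean [0.626 0.091 0.049]
scene slabhi 82 c [0.657  0.0875] sz [0.037 0.029] a 86.0 zmed 0.064 mean [0.66  0.089 0.064]
scene corner 338 c [0.6273 0.2296] sz [0.047 0.09 ] a 61.1 zmed 0.043 mean [0.635 0.222 0.049]
scene cornerfoot 191 c [0.6266 0.2303] sz [0.046 0.088] a 61.7 zmed 0.04 mean [0.62  0.23  0.039]
scene cornerhi 85 c [0.6535 0.2148] sz [0.042 0.027] a 65.1 zmed 0.068 mean [0.655 0.214 0.068]
```

The plan from these numbers:

| Item | Centre (m) | Notes |
|---|---|---|
| Bin | (0.496, -0.319) | yaw 4° |
| Fin | (0.492, -0.2515) | top at 0.200, as given |
| Slab | (0.6255, 0.096) | long axis at -10°, lump far from the robot |
| Corner | (0.6255, 0.230) | +x at -28°, upright at (0.653, 0.216) |

Sizes match the list. I'll confirm with one enlarged crop while starting the move to the fin.

View pics/crop_top.png

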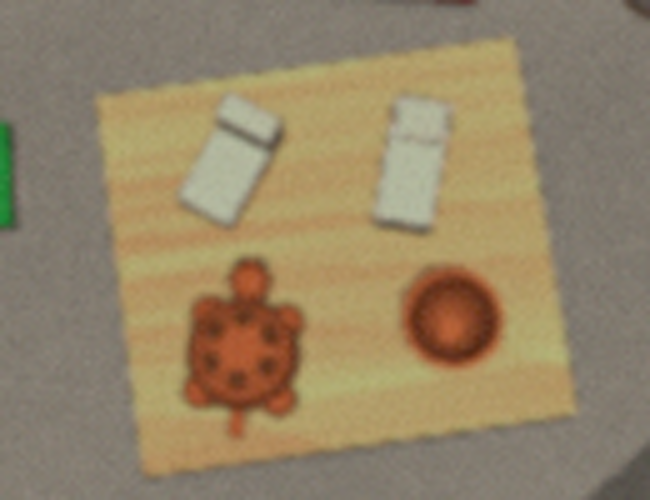

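>>> jog_arm([
  [0,0,-4,0,0,0],
  [38.1,-15,-6,0,0,15.3],
  [38.1,-15,-6,0,0,15.3],
  [38.1,-15,-6,0,0,15.3],
  [38.1,-15,-6,0,0,15.3],
  [38.1,-15,-6,0,0,15.3],
  [38.1,-15,-6,0,0,15.3],
  [38.1,-15,-6,0,0,15.3],
], hand=1, newtons=40)

```text
time_s: 2.07
position: [0.4002, -0.3301, 0.2475]
tool_rot: [[0.998, 0.07, 0.0], [0.07, -0.998, -0.0], [0.0, 0.0, -1.0]]
ft_force: [-0.2, -0.7, 0.7]
grip_width: 0.0859
gripper_force: 0.0
```

```bash
cat >> h.py <<'E'
def d(x,y,z,yaw):
    "cm shift / deg turn in the tool frame from measured pose to world pose, tool down, tool x at yaw"
    from scipy.spatial.transform import Rotation as R
    s=env.observe();T=np.array(s["tool_rot"]);a=np.radians(yaw)
    G=np.array([[np.cos(a),np.sin(a),0],[np.sin(a),-np.cos(a),0],[0,0,-1]])
    print(np.round(s["time_s"],2),np.round(s["position"],4),"d",np.round(T.T@(np.array([x,y,z])-s["position"])*100,2),np.round(np.degrees(R.from_matrix(T.T@G).as_rotvec()),1),"F",np.round(s["ft_force"],1),"w",round(s["grip_width"],4),round(s["gripper_force"],1))
E
python3 -c "
from h import *
d(.492,-.2515,.17,4)"
```

```text
2.07 [ 0.4002 -0.3301  0.2475] d [ 9.7  -7.21  7.75] [ 0. -0. -0.] F [-0.2 -0.7  0.7] w 0.0859 0.0
```

The crop shows the two white offcuts, the corner at (232,160) with its upright at the far end and the slab at (413,163). The clay tortoise (243,350) and the pot (453,318) are well clear of both. Going on to the fin.

>>> jog_arm([
  [9.7,-7.2,2,0,0,0],
  [9.7,-7.2,2,0,0,0],
  [9.7,-7.2,2,0,0,0],
  [9.7,-7.2,2,0,0,0],
  [9.7,-7.2,2,0,0,0],
  [9.7,-7.2,2,0,0,0],
])

```text
time_s: 2.57
position: [0.4906, -0.2534, 0.2273]
tool_rot: [[0.998, 0.07, -0.0], [0.07, -0.998, -0.0], [-0.0, 0.0, -1.0]]
ft_force: [-0.2, -0.1, -0.9]
grip_width: 0.0858
gripper_force: 0.0
```

```bash
python3 -c "
from h import *
d(.492,-.2515,.17,4)"
```

```text
2.57 [ 0.4906 -0.2534  0.2273] d [ 0.16 -0.18  5.73] [0. 0. 0.] F [-0.2 -0.1 -0.9] w 0.0858 0.0
```

Small lag only. Descend and close on the fin.

>>> jog_arm([
  [0,0,3,0,0,0],
  [0,0,5.7,0,0,0],
  [0,0,5.7,0,0,0],
  [0,0,5.7,0,0,0],
])

```text
time_s: 2.9
position: [0.4898, -0.254, 0.1704]
tool_rot: [[0.998, 0.068, -0.001], [0.068, -0.998, 0.001], [-0.001, -0.001, -1.0]]
ft_force: [0.2, -0.7, 0.4]
grip_width: 0.0853
gripper_force: 0.0
```

>>> jog_arm([
  [0,0,0,0,0,0],
  [0,0,0,0,0,0],
  [0,0,0,0,0,0],
  [0,0,0,0,0,0],
  [0,0,0,0,0,0],
  [0,0,0,0,0,0],
], hand=0, newtons=40)

```text
time_s: 3.4
position: [0.4908, -0.2532, 0.1706]
tool_rot: [[0.998, 0.07, 0.0], [0.07, -0.998, -0.0], [0.0, 0.0, -1.0]]
ft_force: [0.4, -0.7, 0.3]
grip_width: 0.0121
gripper_force: 0.0
```

Width 12 mm is under the fin's 18 mm with no force, so something is off. Looking.

Run:
```python
from h import *
im=env.get_image("scene");save(im,"fin1.png",(180,330,60,260),3.5)
d(.492,-.2515,.17,4)
```

```text
3.45 [ 0.4908 -0.2532  0.1704] d [ 0.13 -0.16  0.04] [ 0. -0.  0.] F [-0.2 -0.1  0.6] w 0.0046 0.0
```

View pics/fin1.png

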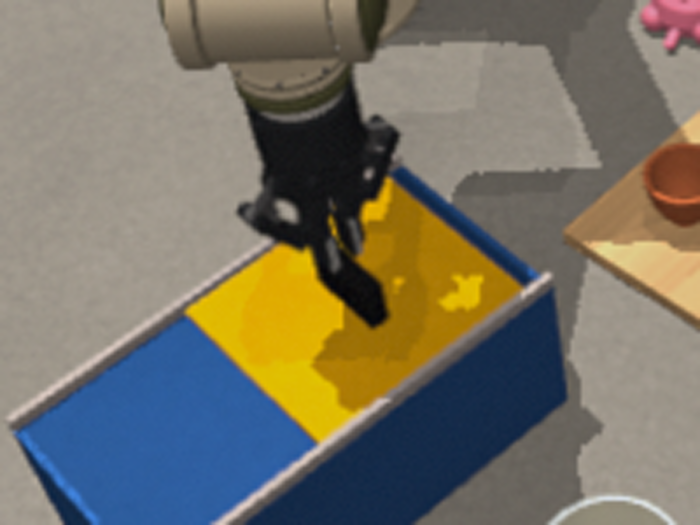

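The shut fingers end at about (335,250), by the fin's near (-x) end, while the fin spans (325,255) to (385,320). So they sit off the fin in x, and I need to check the gripper's actual place in the cloud.

Run:
```python
from h import *
for n in("scene","top"):
    im=env.get_image(n);W=cloud(im);C=im["frame"].astype(int)
    r=env.regions_of(n,"cover_grip")
    for q in r[:2]: print(q["score"],q["point"],W[int(q["point"][0]),int(q["point"][1])])
    P=W.reshape(-1,3);C=C.reshape(-1,3)
    dark=(C.max(1)<100)&(abs(P[:,0]-.48)<.15)&(abs(P[:,1]+.25)<.12)
    for z0 in np.arange(.16,.36,.01):
        p=P[dark&(P[:,2]>z0)&(P[:,2]<=z0+.01)]
        if len(p)>2: print(n,round(z0,2),len(p),"x",np.round(np.percentile(p[:,0],[2,50,98]),3),"y",np.round(np.percentile(p[:,1],[2,50,98]),3))
s=env.observe();print(s["q"],s["position"])
```

```text
0.66 [267.3, 161.8] [ 0.50862518 -0.26035693  0.1727451 ]
scene 0.16 44 x [0.396 0.514 0.592] y [-0.29  -0.259 -0.168]
scene 0.17 38 x [0.465 0.509 0.529] y [-0.263 -0.26  -0.244]
scene 0.18 43 x [0.471 0.516 0.529] y [-0.263 -0.259 -0.243]
scene 0.19 55 x [0.461 0.502 0.528] y [-0.263 -0.258 -0.244]
scene 0.2 59 x [0.47  0.509 0.529] y [-0.263 -0.253 -0.245]
scene 0.21 18 x [0.493 0.499 0.504] y [-0.266 -0.257 -0.246]
scene 0.22 34 x [0.486 0.499 0.504] y [-0.27  -0.256 -0.239]
scene 0.23 32 x [0.49  0.499 0.504] y [-0.27  -0.257 -0.239]
scene 0.24 28 x [0.49  0.5   0.505] y [-0.271 -0.251 -0.243]
scene 0.25 54 x [0.482 0.501 0.507] y [-0.283 -0.25  -0.229]
scene 0.26 95 x [0.481 0.5   0.507] y [-0.287 -0.263 -0.214]
scene 0.27 72 x [0.482 0.502 0.509] y [-0.295 -0.253 -0.208]
scene 0.28 84 x [0.486 0.502 0.51 ] y [-0.301 -0.243 -0.201]
scene 0.29 108 x [0.49  0.502 0.511] y [-0.313 -0.253 -0.195]
scene 0.3 162 x [0.481 0.5   0.512] y [-0.314 -0.264 -0.194]
scene 0.31 90 x [0.489 0.503 0.512] y [-0.297 -0.273 -0.214]
scene 0.32 36 x [0.487 0.501 0.505] y [-0.293 -0.288 -0.213]
scene 0.33 21 x [0.485 0.502 0.527] y [-0.291 -0.289 -0.238]
scene 0.34 88 x [0.49  0.522 0.53 ] y [-0.29  -0.271 -0.228]
scene 0.35 99 x [0.488 0.524 0.531] y [-0.29  -0.268 -0.23 ]
0.62 [203.4, 383.6] [ 0.52400773 -0.18565793  0.15914884]
top 0.16 12 x [0.434 0.582 0.588] y [-0.278 -0.256 -0.146]
top 0.29 4 x [0.492 0.495 0.497] y [-0.196 -0.191 -0.19 ]
top 0.3 3 x [0.493 0.496 0.499] y [-0.196 -0.193 -0.192]
[-3.95686206e+01  2.30281363e+01  7.63089462e+01 -7.13333424e-05
  8.06640059e+01  4.64280869e+01] [ 0.49075856 -0.25311203  0.17025003]
```

In xy the gripper is right over the fin, but the visible finger ends lie at z of about 0.205, where the state says 0.170. I'll lift a little and measure the true tip height against the reported one.

>>> jog_arm([
  [0,0,-4,0,0,0],
  [0,0,-6,0,0,0],
  [0,0,-6,0,0,0],
  [0,0,-6,0,0,0],
])

```text
time_s: 3.98
position: [0.491, -0.2533, 0.231]
tool_rot: [[0.998, 0.07, 0.002], [0.07, -0.998, -0.001], [0.002, 0.001, -1.0]]
ft_force: [0.4, 0.4, -0.5]
grip_width: 0.0
gripper_force: 0.0
```

Run:
```python
from h import *
im=env.get_image("scene");save(im,"tip.png",(180,330,60,260),3.5);W=cloud(im)
P=W.reshape(-1,3)
g=(abs(P[:,0]-.48)<.06)&(abs(P[:,1]+.25)<.07)
for z0 in np.arange(.19,.30,.006):
    p=P[g&(P[:,2]>z0)&(P[:,2]<=z0+.006)]
    if len(p)>1: print(round(z0,3),len(p),"x",np.round(np.percentile(p[:,0],[2,50,98]),3),"y",np.round(np.percentile(p[:,1],[2,50,98]),3))
d(.492,-.2515,.17,4)
```

```text
0.19 25 x [0.458 0.51  0.528] y [-0.263 -0.261 -0.245]
0.196 106 x [0.46  0.495 0.528] y [-0.263 -0.254 -0.244]
0.202 38 x [0.464 0.502 0.524] y [-0.262 -0.254 -0.247]
0.268 5 x [0.497 0.501 0.502] y [-0.26  -0.257 -0.251]
0.274 13 x [0.484 0.501 0.504] y [-0.267 -0.256 -0.246]
0.28 20 x [0.493 0.5   0.504] y [-0.267 -0.254 -0.24 ]
0.286 22 x [0.489 0.499 0.503] y [-0.268 -0.259 -0.24 ]
0.292 23 x [0.49  0.5   0.505] y [-0.269 -0.258 -0.241]
0.298 16 x [0.497 0.499 0.504] y [-0.266 -0.254 -0.24 ]
4.03 [ 0.4906 -0.253   0.2298] d [ 0.15 -0.14  5.98] [-0.  0. -0.] F [ 0.3 -0.7  0.6] w -0.0001 0.0
```

View pics/tip.png

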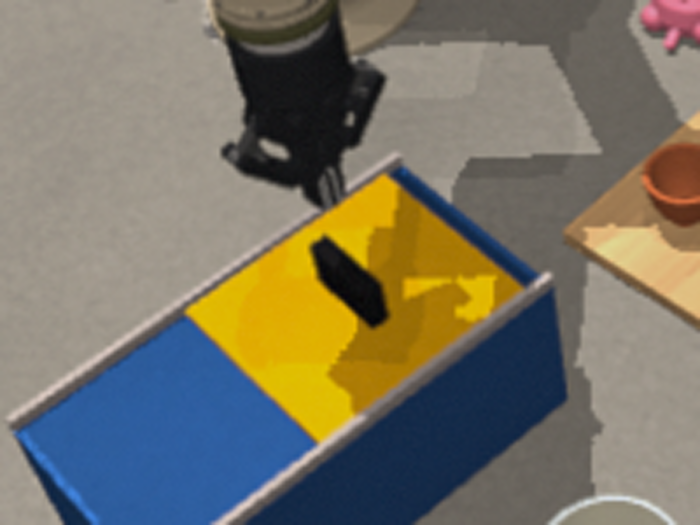

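The shut tips measure z = 0.268 to 0.269 while the state says 0.230. xy agrees, so the state's TCP is about 38 mm too low, and I'll command heights of true z minus 0.038. Reopening and descending to a reported 0.130, watching the force.

>>> jog_arm([
  [0.1,-0.1,0,0,0,0],
  [0.1,-0.1,0,0,0,0],
  [0.1,-0.1,0,0,0,0],
  [0.1,-0.1,0,0,0,0],
  [0.1,-0.1,0,0,0,0],
  [0.1,-0.1,0,0,0,0],
  [0.1,-0.1,2,0,0,0],
  [0.1,-0.1,2,0,0,0],
], hand=1)

```text
time_s: 4.7
position: [0.4907, -0.2514, 0.2076]
tool_rot: [[0.998, 0.07, -0.004], [0.07, -0.998, 0.003], [-0.003, -0.003, -1.0]]
ft_force: [-0.3, 0.5, -1.2]
grip_width: 0.0856
gripper_force: 0.0
```

>>> jog_arm([
  [0,0,3,0,0,0],
  [0,0,5,0,0,0],
  [0,0,6.5,0,0,0],
  [0,0,7.5,0,0,0],
  [0,0,8,0,0,0],
  [0,0,8,0,0,0],
])

```text
time_s: 5.2
position: [0.4915, -0.252, 0.1298]
tool_rot: [[0.998, 0.07, -0.001], [0.07, -0.998, 0.001], [-0.001, -0.001, -1.0]]
ft_force: [-0.7, -0.0, 0.7]
grip_width: 0.0856
gripper_force: 0.0
```

>>> jog_arm([
  [0,0,0,0,0,0],
  [0,0,0,0,0,0],
  [0,0,0,0,0,0],
  [0,0,0,0,0,0],
  [0,0,0,0,0,0],
  [0,0,0,0,0,0],
  [0,0,0,0,0,0],
], hand=0, newtons=40)

```text
time_s: 5.78
position: [0.4918, -0.2522, 0.1306]
tool_rot: [[0.998, 0.069, 0.0], [0.069, -0.998, -0.0], [0.0, 0.0, -1.0]]
ft_force: [-0.8, 0.7, 4.0]
grip_width: 0.0173
gripper_force: 39.9
```

Gripped: 17 mm at 40 N. Slide it open along tool +y.

>>> jog_arm([
  [0,2,0,0,0,0],
  [0,5,0,0,0,0],
  [0,8,0,0,0,0],
  [0,11,0,0,0,0],
  [0,13.5,0,0,0,0],
  [0,15,0,0,0,0],
  [0,15.5,0,0,0,0],
  [0,15.5,0,0,0,0],
])

```text
time_s: 6.45
position: [0.5017, -0.4059, 0.1307]
tool_rot: [[0.998, 0.069, -0.002], [0.069, -0.998, 0.003], [-0.001, -0.004, -1.0]]
ft_force: [-5.6, 7.0, 6.0]
grip_width: 0.0175
gripper_force: 41.3
```

Run:
```python
from h import *
im=env.get_image("scene");W=cloud(im);save(im,"open1.png",(160,340,40,280),3.3)
C=im["frame"].astype(int);P=W.reshape(-1,3);C=C.reshape(-1,3)
ye=(C[:,0]>100)&(C[:,1]>80)&(C[:,2]<80)&(P[:,2]>.15)&(P[:,2]<.163)&(P[:,1]<-.1)
B=(P[ye,:2]-[.496,-.319])@np.array([[.9976,-.0698],[.0698,.9976]])
print("cover in bin axes x,y",np.round(np.percentile(B,[1,50,99],axis=0),3).tolist())
d(.5046,-.426,.13,4)
```

```text
cover in bin axes x,y [[-0.085, -0.185], [0.021, -0.11], [0.084, 0.008]]
6.5 [ 0.5018 -0.4059  0.1307] d [0.14 2.02 0.06] [-0.1  0.1 -0. ] F [-5.7  5.4  5.7] w 0.0173 41.3
```

>>> jog_arm([
  [0,0.4,0,0,0,0],
  [0,0.8,0,0,0,0],
  [0,0.8,0,0,0,0],
])

```text
time_s: 6.75
position: [0.5015, -0.4052, 0.1305]
tool_rot: [[0.997, 0.074, -0.007], [0.074, -0.997, 0.018], [-0.006, -0.019, -1.0]]
ft_force: [-13.3, 43.4, 18.1]
grip_width: 0.017
gripper_force: 52.1
```

The cover is at its open stop, so it started about 2 cm open. Relax, release, rise and head for the slab.

>>> jog_arm([
  [0,-0.7,0,0,0,0],
  [0,-0.7,0,0,0,0],
  [0,-0.7,0,0,0,0],
])

```text
time_s: 7.0
position: [0.5017, -0.4058, 0.1306]
tool_rot: [[0.998, 0.07, -0.002], [0.07, -0.998, 0.003], [-0.002, -0.003, -1.0]]
ft_force: [-5.2, 8.4, 7.3]
grip_width: 0.0172
gripper_force: 41.7
```

>>> jog_arm([
  [0,0,0,0,0,0],
  [0,0,0,0,0,0],
  [0,0,0,0,0,0],
  [0,0,0,0,0,0],
  [0,0,-4,0,0,0],
  [0,0,-8,0,0,0],
  [0,0,-10,0,0,0],
  [0,0,-10,0,0,0],
], hand=1)

```text
time_s: 7.67
position: [0.5037, -0.4091, 0.236]
tool_rot: [[0.998, 0.07, 0.007], [0.07, -0.998, -0.008], [0.006, 0.008, -1.0]]
ft_force: [0.2, 0.0, 0.1]
grip_width: 0.0855
gripper_force: 0.0
```

Run:
```python
from h import *
im=env.get_image("scene");W=cloud(im)
C=im["frame"].astype(int);P=W.reshape(-1,3);C=C.reshape(-1,3)
ye=(C[:,0]>100)&(C[:,1]>80)&(C[:,2]<80)&(P[:,2]>.15)&(P[:,2]<.163)&(P[:,1]<-.1)
B=(P[ye,:2]-[.496,-.319])@np.array([[.9976,-.0698],[.0698,.9976]])
print("cover in bin axes x,y",np.round(np.percentile(B,[1,50,99],axis=0),3).tolist())
d(.628,.096,.20,-10)
```

```text
cover in bin axes x,y [[-0.088, -0.185], [0.005, -0.099], [0.083, 0.008]]
7.72 [ 0.5031 -0.4084  0.2327] d [ 15.96 -49.46   3.11] [ 0.2 -0.2 14. ] F [-0.1 -0.1 -0.8] w 0.0856 0.0
```

>>> jog_arm([
  [16,-49.5,2,0,0,14],
  [16,-49.5,2,0,0,14],
  [16,-49.5,2,0,0,14],
  [16,-49.5,2,0,0,14],
  [16,-49.5,2,0,0,14],
  [16,-49.5,2,0,0,14],
  [16,-49.5,2,0,0,14],
  [16,-49.5,2,0,0,14],
])

```text
time_s: 8.38
position: [0.5823, -0.0823, 0.2159]
tool_rot: [[0.985, -0.174, -0.002], [-0.174, -0.985, 0.001], [-0.002, -0.0, -1.0]]
ft_force: [0.5, 0.2, 0.2]
grip_width: 0.0851
gripper_force: 0.0
```

```bash
python3 -c "
from h import *
d(.628,.096,.20,-10)"
```

```text
8.38 [ 0.5823 -0.0823  0.2159] d [  1.4  -18.35   1.59] [-0.   0.1 -0. ] F [0.5 0.2 0.2] w 0.0851 0.0
```

>>> jog_arm([
  [1.3,-18.2,8,0,0,0],
  [1.3,-18.2,8,0,0,0],
  [1.3,-18.2,8,0,0,0],
  [1.3,-18.2,8,0,0,0],
  [1.3,-18.2,8,0,0,0],
  [1.3,-18.2,8,0,0,0],
  [1.3,-18.2,8,0,0,0],
  [1.3,-18.2,8,0,0,0],
])

```text
time_s: 9.05
position: [0.6268, 0.0921, 0.1368]
tool_rot: [[0.985, -0.174, -0.001], [-0.174, -0.985, -0.0], [-0.001, 0.001, -1.0]]
ft_force: [-0.2, -0.2, -0.6]
grip_width: 0.0854
gripper_force: 0.0
```

Run:
```python
from h import *
d(.628,.096,-.017,-10)
im=env.get_image("scene");W=cloud(im);P=W.reshape(-1,3)
m=(P[:,0]>.57)&(P[:,0]<.68)&(P[:,1]>.03)&(P[:,1]<.16)
for z0 in np.arange(.075,.26,.008):
    p=P[m&(P[:,2]>z0)&(P[:,2]<=z0+.008)]
    if len(p)>1: print(round(z0,3),len(p),"x",np.round(np.percentile(p[:,0],[2,50,98]),3),"y",np.round(np.percentile(p[:,1],[2,50,98]),3))
```

```text
9.05 [0.6268 0.0921 0.1368] d [ 0.07 -0.42 15.38] [ 0.   0.1 -0. ] F [-0.2 -0.2 -0.6] w 0.0854 0.0
0.187 14 x [0.622 0.634 0.645] y [0.04  0.135 0.14 ]
0.195 29 x [0.616 0.631 0.646] y [0.038 0.132 0.146]
0.203 29 x [0.612 0.629 0.646] y [0.037 0.045 0.147]
0.211 30 x [0.62  0.631 0.646] y [0.037 0.133 0.148]
0.219 23 x [0.624 0.632 0.647] y [0.035 0.132 0.14 ]
0.227 23 x [0.616 0.631 0.649] y [0.034 0.052 0.151]
0.235 57 x [0.61  0.632 0.651] y [0.036 0.136 0.158]
0.243 58 x [0.612 0.635 0.652] y [0.042 0.13  0.16 ]
0.251 80 x [0.61  0.638 0.651] y [0.041 0.064 0.156]
0.259 57 x [0.627 0.641 0.651] y [0.052 0.1   0.159]
```

Open tips measure 0.188, consistent (0.137 + 0.038 + 0.013), and the finger centre is as reported. Descend on the slab and grip.

>>> jog_arm([
  [0,-0.3,4,0,0,0],
  [0,-0.3,8,0,0,0],
  [0,-0.3,11,0,0,0],
  [0,-0.3,13,0,0,0],
  [0,-0.3,14.5,0,0,0],
  [0,-0.3,15.2,0,0,0],
  [0,-0.3,15.3,0,0,0],
  [0,-0.3,15.3,0,0,0],
])

```text
time_s: 9.77
position: [0.6281, 0.0948, -0.0148]
tool_rot: [[0.985, -0.175, 0.001], [-0.175, -0.985, -0.0], [0.001, -0.0, -1.0]]
ft_force: [0.7, 0.1, -0.0]
grip_width: 0.0851
gripper_force: 0.0
```

>>> jog_arm([
  [0,0,0,0,0,0],
  [0,0,0,0,0,0],
  [0,0,0,0,0,0],
  [0,0,0,0,0,0],
  [0,0,0,0,0,0],
  [0,0,0,0,0,0],
], hand=0, newtons=50)

```text
time_s: 10.27
position: [0.6281, 0.0956, -0.0146]
tool_rot: [[0.985, -0.174, 0.002], [-0.174, -0.985, -0.0], [0.002, -0.0, -1.0]]
ft_force: [-0.9, 0.0, 6.7]
grip_width: 0.043
gripper_force: 52.2
```

Gripped (43 mm, 52 N). Lift, then carry to the bin.

>>> jog_arm([
  [0,0,-3,0,0,0],
  [0,0,-7,0,0,0],
  [0,0,-11,0,0,0],
  [0,0,-15,0,0,0],
  [0,0,-19,0,0,0],
  [0,0,-21.5,0,0,0],
  [0,0,-21.5,0,0,0],
  [0,0,-21.5,0,0,0],
])

```text
time_s: 10.93
position: [0.6277, 0.0956, 0.2001]
tool_rot: [[0.985, -0.174, 0.002], [-0.174, -0.985, -0.0], [0.002, -0.0, -1.0]]
ft_force: [0.4, -0.0, -2.2]
grip_width: 0.0433
gripper_force: 52.1
```

```bash
python3 -c "
from h import *
d(.491,-.244,.20,4)"
```

```text
10.93 [0.6277 0.0956 0.2001] d [-7.560e+00  3.581e+01 -1.000e-02] [ -0.   -0.1 -14. ] F [ 0.4 -0.  -2.2] w 0.0433 52.1
```

>>> jog_arm([
  [-1.3,3.5,0,0,0,-3],
  [-2.2,7.5,0,0,0,-6],
  [-3,11.5,0,0,0,-9],
  [-3.8,15.5,0,0,0,-12],
  [-4.6,19.5,0,0,0,-14],
  [-5.4,23.5,0,0,0,-14],
  [-6.2,27.5,0,0,0,-14],
  [-6.8,31,0,0,0,-14],
])

```text
time_s: 11.6
position: [0.5046, -0.1994, 0.1972]
tool_rot: [[0.998, 0.069, -0.004], [0.069, -0.998, 0.002], [-0.004, -0.003, -1.0]]
ft_force: [2.0, -0.5, -2.0]
grip_width: 0.0428
gripper_force: 52.1
```

```bash
python3 -c "
from h import *
d(.491,-.244,.20,4)"
```

```text
11.6 [ 0.5046 -0.1994  0.1972] d [-1.67  4.35 -0.28] [-0.1  0.2 -0. ] F [ 2.  -0.5 -2. ] w 0.0428 52.1
```

>>> jog_arm([
  [-1.5,3.1,0,0,0,0],
  [-1.5,3.1,0,0,0,0],
  [-1.5,3.1,0,0,0,0],
  [-1.5,3.1,3,0,0,0],
])

```text
time_s: 11.93
position: [0.4956, -0.2309, 0.1722]
tool_rot: [[0.998, 0.069, 0.006], [0.069, -0.998, -0.004], [0.006, 0.004, -1.0]]
ft_force: [1.4, -0.6, -1.0]
grip_width: 0.0433
gripper_force: 52.3
```

Run:
```python
from h import *
d(.490,-.232,.015,4)
im=env.get_image("scene");save(im,"carry1.png",(130,330,40,300),3)
```

```text
11.93 [ 0.4956 -0.2309  0.1722] d [-0.66  0.   15.71] [ 0.3 -0.3 -0. ] F [ 1.4 -0.6 -1. ] w 0.0433 52.3
```

View pics/carry1.png

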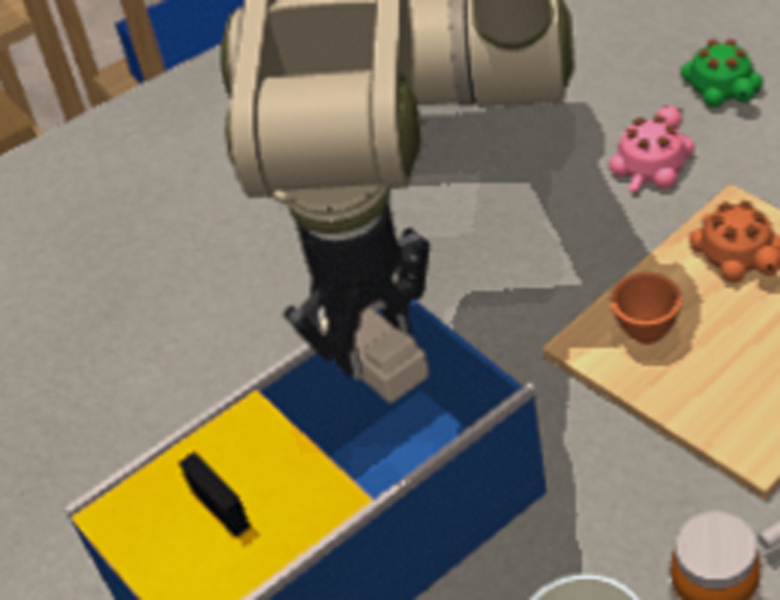

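The slab is held level at (390,365), above the open mouth, with the cover fully over the deck (fin at 213,497). Lower and release.

>>> jog_arm([
  [-0.3,0,3,0,0,0],
  [-0.3,0,6,0,0,0],
  [-0.3,0,9,0,0,0],
  [-0.3,0,12,0,0,0],
  [-0.3,0,14,0,0,0],
  [-0.3,0,15,0,0,0],
  [-0.3,0,15,0,0,0],
])

```text
time_s: 12.57
position: [0.49, -0.2283, 0.0172]
tool_rot: [[0.997, 0.071, -0.004], [0.071, -0.997, 0.004], [-0.004, -0.004, -1.0]]
ft_force: [-0.7, 1.2, -2.2]
grip_width: 0.0432
gripper_force: 52.1
```

>>> jog_arm([
  [0,0,0,0,0,0],
  [0,0,0,0,0,0],
  [0,0,0,0,0,0],
  [0,0,0,0,0,0],
  [0,0,-3,0,0,0],
  [0,0,-7,0,0,0],
  [0,0,-11,0,0,0],
  [0,0,-15,0,0,0],
], hand=0.85)

```text
time_s: 13.23
position: [0.4907, -0.2299, 0.1721]
tool_rot: [[0.998, 0.07, 0.001], [0.07, -0.998, -0.0], [0.001, 0.001, -1.0]]
ft_force: [0.2, -0.5, -0.1]
grip_width: 0.0724
gripper_force: 0.0
```

```bash
python3 -c "
from h import *
d(.649,.218,.17,-28)"
```

```text
13.23 [ 0.4907 -0.2299  0.1721] d [ 18.91 -43.58   0.2 ] [ 0. -0. 32.] F [ 0.2 -0.5 -0.1] w 0.0724 0.0
```

>>> jog_arm([
  [0,0,-3,0,0,0],
  [18.9,-43.6,-3,0,0,32],
  [18.9,-43.6,-3,0,0,32],
  [18.9,-43.6,-3,0,0,32],
  [18.9,-43.6,-3,0,0,32],
  [18.9,-43.6,-3,0,0,32],
  [18.9,-43.6,-3,0,0,32],
  [18.9,-43.6,-3,0,0,32],
])

```text
time_s: 13.9
position: [0.5834, 0.032, 0.2004]
tool_rot: [[0.883, -0.47, 0.001], [-0.47, -0.883, -0.0], [0.001, -0.0, -1.0]]
ft_force: [0.7, -0.6, -0.3]
grip_width: 0.0725
gripper_force: 0.0
```

```bash
python3 -c "
from h import *
d(.649,.218,.10,-28)"
```

```text
13.9 [0.5834 0.032  0.2004] d [ -2.97 -19.5   10.05] [-0.  -0.1 -0. ] F [ 0.7 -0.6 -0.3] w 0.0725 0.0
```

>>> jog_arm([
  [-2.9,-19.3,8,0,0,0],
  [-2.9,-19.3,8,0,0,0],
  [-2.9,-19.3,8,0,0,0],
  [-2.9,-19.3,8,0,0,0],
  [-2.9,-19.3,8,0,0,0],
  [-2.9,-19.3,8,0,0,0],
  [-2.9,-19.3,8,0,0,0],
  [-2.9,-19.3,8,0,0,0],
])

```text
time_s: 14.57
position: [0.6482, 0.2138, 0.1201]
tool_rot: [[0.883, -0.469, 0.001], [-0.469, -0.883, -0.0], [0.001, -0.0, -1.0]]
ft_force: [-0.0, 0.3, 0.9]
grip_width: 0.0727
gripper_force: 0.0
```

Run:
```python
from h import *
d(.649,.218,-.013,-28)
im=env.get_image("top");W=cloud(im)
for n in("top","scene"):
    im=env.get_image(n);P=cloud(im).reshape(-1,3)
    for z0,z1 in((.03,.045),(.062,.075)):
        p=P[(P[:,0]>.57)&(P[:,0]<.69)&(P[:,1]>.16)&(P[:,1]<.3)&(P[:,2]>z0)&(P[:,2]<z1)]
        if len(p)>8: print(n,z0,len(p),p.mean(0).round(3),cv2.minAreaRect(p[:,:2].astype(np.float32)))
```

```text
14.57 [0.6482 0.2138 0.1201] d [-0.14 -0.41 13.31] [-0. -0.  0.] F [-0.   0.3  0.9] w 0.0727 0.0
scene 0.03 196 [0.621 0.229 0.039] ((0.6260625720024109, 0.22944995760917664), (0.047160692512989044, 0.08718284219503403), 60.74562454223633)
scene 0.062 86 [0.654 0.213 0.067] ((0.6534146666526794, 0.21510553359985352), (0.04455655813217163, 0.02591540664434433), 65.95841217041016)
```

Corner unmoved, as measured. Descend beside the upright and grip.

>>> jog_arm([
  [-0.1,-0.3,4,0,0,0],
  [-0.1,-0.3,7.5,0,0,0],
  [-0.1,-0.3,10.5,0,0,0],
  [-0.1,-0.3,12.3,0,0,0],
  [-0.1,-0.3,13,0,0,0],
  [-0.1,-0.3,13.2,0,0,0],
  [-0.1,-0.3,13.2,0,0,0],
])

```text
time_s: 15.3
position: [0.6494, 0.2167, -0.0113]
tool_rot: [[0.883, -0.47, 0.002], [-0.47, -0.883, 0.0], [0.001, -0.001, -1.0]]
ft_force: [0.0, 0.4, -0.7]
grip_width: 0.0729
gripper_force: 0.0
```

>>> jog_arm([
  [0,0,0,0,0,0],
  [0,0,0,0,0,0],
  [0,0,0,0,0,0],
  [0,0,0,0,0,0],
  [0,0,0,0,0,0],
  [0,0,0,0,0,0],
], hand=0, newtons=60)

```text
time_s: 15.8
position: [0.6497, 0.2173, -0.0106]
tool_rot: [[0.883, -0.47, 0.003], [-0.47, -0.883, 0.0], [0.003, -0.002, -1.0]]
ft_force: [-0.3, -0.3, 6.3]
grip_width: 0.0458
gripper_force: 62.2
```

>>> jog_arm([
  [0,0,-2,0,0,0],
  [0,0,-5,0,0,0],
  [0,0,-9,0,0,0],
  [0,0,-13,0,0,0],
  [0,0,-17,0,0,0],
  [0,0,-21,0,0,0],
  [0,0,-21.5,0,0,0],
  [0,0,-21.5,0,0,0],
])

```text
time_s: 16.47
position: [0.6494, 0.2174, 0.2059]
tool_rot: [[0.883, -0.469, 0.006], [-0.469, -0.883, 0.001], [0.005, -0.004, -1.0]]
ft_force: [-0.6, -0.1, -2.6]
grip_width: 0.0453
gripper_force: 61.8
```

```bash
python3 -c "
from h import *
d(.490,-.225,.20,4)"
```

```text
16.47 [0.6494 0.2174 0.2059] d [ 6.68 46.55  0.45] [ -0.1  -0.3 -32. ] F [-0.6 -0.1 -2.6] w 0.0453 61.8
```

>>> jog_arm([
  [0.7,3.5,0,0,0,-4],
  [1.4,7.5,0,0,0,-8],
  [2.2,11.5,0,0,0,-12],
  [2.9,15.5,0,0,0,-16],
  [3.7,19.5,0,0,0,-20],
  [4.4,23.5,0,0,0,-24],
  [5.2,27.5,0,0,0,-28],
  [6,31.5,0,0,0,-32],
])

```text
time_s: 17.13
position: [0.5518, -0.0904, 0.2004]
tool_rot: [[0.997, 0.073, -0.003], [0.073, -0.997, 0.001], [-0.003, -0.002, -1.0]]
ft_force: [0.4, -1.2, -1.2]
grip_width: 0.045
gripper_force: 62.1
```

```bash
python3 -c "
from h import *
d(.512,-.226,.20,4)"
```

```text
17.13 [ 0.5518 -0.0904  0.2004] d [-4.97 13.23  0.04] [-0.1  0.2  0.2] F [ 0.4 -1.2 -1.2] w 0.045 62.1
```

>>> jog_arm([
  [-1.7,4,0,0,0,0],
  [-3,8,0,0,0,0],
  [-4.4,11.5,0,0,0,0],
  [-4.8,12.7,0,0,0,0],
  [-4.8,12.7,2,0,0,0],
  [-4.8,12.7,2,0,0,0],
])

```text
time_s: 17.63
position: [0.5126, -0.2187, 0.178]
tool_rot: [[0.998, 0.068, -0.007], [0.068, -0.998, 0.005], [-0.006, -0.005, -1.0]]
ft_force: [0.4, 0.7, -2.6]
grip_width: 0.0453
gripper_force: 62.1
```

Run:
```python
from h import *
d(.512,-.226,.055,4)
im=env.get_image("scene");save(im,"carry2.png",(130,330,40,300),3)
```

```text
17.63 [ 0.5126 -0.2187  0.178 ] d [-0.03  0.79 12.29] [-0.3  0.4 -0.1] F [ 0.4  0.7 -2.6] w 0.0453 62.1
```

View pics/carry2.png

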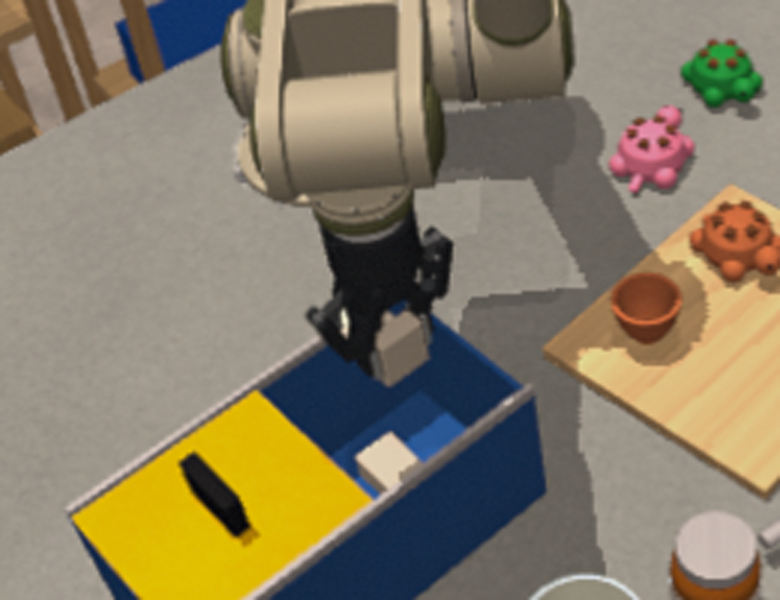

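The slab is on the bin floor (390,462), and the corner is held over the mouth at (400,345). Lower it to just above the slab and release.

>>> jog_arm([
  [0,0,3,0,0,0],
  [0,0,6,0,0,0],
  [0,0,9,0,0,0],
  [0,0,12,0,0,0],
  [0,0,13.5,0,0,0],
  [0,0,13.5,0,0,0],
])

```text
time_s: 18.18
position: [0.5132, -0.2169, 0.0442]
tool_rot: [[0.997, 0.071, -0.006], [0.071, -0.997, 0.004], [-0.006, -0.005, -1.0]]
ft_force: [-0.8, 0.0, -1.8]
grip_width: 0.0454
gripper_force: 62.1
```

>>> jog_arm([
  [0,0,0,0,0,0],
  [0,0,0,0,0,0],
  [0,0,0,0,0,0],
  [0,0,0,0,0,0],
  [0,0,-3,0,0,0],
  [0,0,-7,0,0,0],
  [0,0,-11,0,0,0],
  [0,0,-15,0,0,0],
], hand=0.85)

```text
time_s: 18.85
position: [0.5144, -0.2189, 0.2003]
tool_rot: [[0.998, 0.07, 0.001], [0.07, -0.998, -0.001], [0.001, 0.001, -1.0]]
ft_force: [1.2, 0.2, 1.2]
grip_width: 0.0725
gripper_force: 0.0
```

```bash
python3 -c "
from h import *
d(.502,-.4065,.22,4)"
```

```text
18.85 [ 0.5144 -0.2189  0.2003] d [-2.54 18.63 -1.96] [ 0.  -0.1 -0. ] F [1.2 0.2 1.2] w 0.0725 0.0
```

Move above the fin and check the bin's contents on the way.

>>> jog_arm([
  [-0.5,4,-1,0,0,0],
  [-1,8,-1,0,0,0],
  [-1.6,12,-1,0,0,0],
  [-2.2,16,-1,0,0,0],
  [-2.5,18.6,-1,0,0,0],
  [-2.5,18.6,-1,0,0,0],
  [-2.5,18.6,-1,0,0,0],
], hand=1)

```text
time_s: 19.43
position: [0.5022, -0.4076, 0.2075]
tool_rot: [[0.998, 0.068, 0.0], [0.068, -0.998, -0.0], [0.0, 0.0, -1.0]]
ft_force: [-0.0, 0.2, 0.2]
grip_width: 0.0851
gripper_force: 0.0
```

Run:
```python
from h import *
d(.502,-.4065,.13,4)
a=env.get_image("scene")
P=cloud(a).reshape(-1,3);C=a["frame"].reshape(-1,3).astype(int)
m=(abs(P[:,0]-.49)<.11)&(P[:,1]<-.12)&(P[:,1]>-.33)&(C.min(1)>90)&(P[:,2]<.14)
print("white in bin",m.sum(),P[m].mean(0),P[m].max(0))
save(a,"inbin.png",(160,340,40,280),3.3)
```

```text
19.43 [ 0.5022 -0.4076  0.2075] d [-0.02 -0.11  7.75] [ 0.  -0.  -0.1] F [-0.   0.2  0.2] w 0.0851 0.0
white in bin 742 [ 0.52857783 -0.21822581  0.04343742] [ 0.59995433 -0.12010172  0.13874705]
```

View pics/inbin.png

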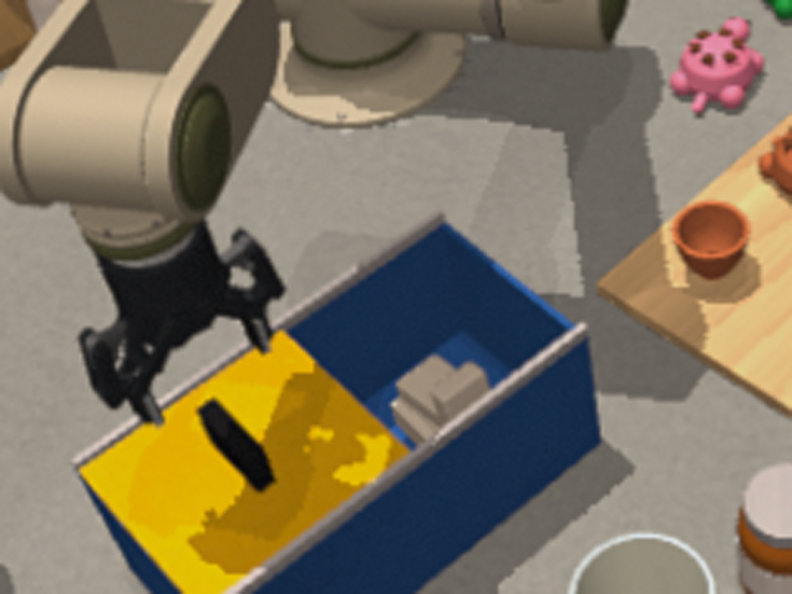

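Both offcuts lie in the bin around (440,395), well below the rim. The open fingers straddle the fin at (237,445). Grip it and close the cover.

>>> jog_arm([
  [0,0,3,0,0,0],
  [0,0,5,0,0,0],
  [0,0,6.7,0,0,0],
  [0,0,7.5,0,0,0],
  [0,0,7.7,0,0,0],
  [0,0,7.7,0,0,0],
])

```text
time_s: 19.98
position: [0.5031, -0.4058, 0.1311]
tool_rot: [[0.997, 0.071, 0.0], [0.071, -0.997, -0.0], [0.0, 0.0, -1.0]]
ft_force: [-0.2, 0.3, 1.0]
grip_width: 0.0853
gripper_force: 0.0
```

>>> jog_arm([
  [0,0,0,0,0,0],
  [0,0,0,0,0,0],
  [0,0,0,0,0,0],
  [0,0,0,0,0,0],
  [0,0,0,0,0,0],
  [0,0,0,0,0,0],
  [0,0,0,0,0,0],
], hand=0, newtons=40)

```text
time_s: 20.57
position: [0.5027, -0.4059, 0.1308]
tool_rot: [[0.998, 0.07, -0.0], [0.07, -0.998, 0.001], [0.0, -0.001, -1.0]]
ft_force: [-0.2, 4.2, 3.1]
grip_width: 0.0172
gripper_force: 41.1
```

>>> jog_arm([
  [0,-2,0,0,0,0],
  [0,-5,0,0,0,0],
  [0,-8,0,0,0,0],
  [0,-11,0,0,0,0],
  [0,-14,0,0,0,0],
  [0,-15.5,0,0,0,0],
  [0,-16.5,0,0,0,0],
  [0,-16.5,0,0,0,0],
])

```text
time_s: 21.23
position: [0.4919, -0.2401, 0.1308]
tool_rot: [[0.997, 0.071, 0.002], [0.071, -0.997, 0.0], [0.002, -0.0, -1.0]]
ft_force: [3.5, 2.2, 0.9]
grip_width: 0.0175
gripper_force: 41.2
```

>>> jog_arm([
  [0,-0.4,0,0,0,0],
  [0,-0.8,0,0,0,0],
  [0,-1.1,0,0,0,0],
  [0,-1.1,0,0,0,0],
])

```text
time_s: 21.57
position: [0.4914, -0.2314, 0.1308]
tool_rot: [[0.998, 0.069, 0.002], [0.069, -0.998, -0.001], [0.002, 0.001, -1.0]]
ft_force: [5.9, 0.5, 1.5]
grip_width: 0.0175
gripper_force: 41.3
```

>>> jog_arm([
  [0,-0.3,0,0,0,0],
  [0,-0.5,0,0,0,0],
  [0,-0.5,0,0,0,0],
])

```text
time_s: 21.82
position: [0.4914, -0.2317, 0.1309]
tool_rot: [[0.998, 0.068, 0.004], [0.068, -0.998, -0.01], [0.003, 0.01, -1.0]]
ft_force: [6.6, -24.8, -6.3]
grip_width: 0.0177
gripper_force: 41.5
```

At the stop: it stalled at 25 N after about 174 mm of travel. Ease off, release and rise.

>>> jog_arm([
  [0,0.3,0,0,0,0],
  [0,0.3,0,0,0,0],
])

```text
time_s: 21.98
position: [0.4914, -0.2315, 0.1308]
tool_rot: [[0.998, 0.068, 0.003], [0.068, -0.998, -0.003], [0.003, 0.003, -1.0]]
ft_force: [5.8, -7.2, -0.4]
grip_width: 0.0175
gripper_force: 41.6
```

>>> jog_arm([
  [0,0,0,0,0,0],
  [0,0,0,0,0,0],
  [0,0,0,0,0,0],
  [0,0,0,0,0,0],
  [0,0,-3,0,0,0],
  [0,0,-7,0,0,0],
  [0,0,-11,0,0,0],
  [0,0,-14,0,0,0],
], hand=1)

```text
time_s: 22.65
position: [0.4903, -0.2288, 0.2738]
tool_rot: [[0.998, 0.07, 0.002], [0.07, -0.998, -0.002], [0.002, 0.002, -1.0]]
ft_force: [0.8, -0.2, 0.2]
grip_width: 0.0854
gripper_force: 0.0
```

>>> jog_arm([
  [0,4,-2,0,0,0],
  [0,8,-2,0,0,0],
  [0,12,-2,0,0,0],
  [0,16,-2,0,0,0],
  [0,20,-2,0,0,0],
  [0,20,-2,0,0,0],
  [0,20,-2,0,0,0],
])

```text
time_s: 23.23
position: [0.5037, -0.4301, 0.2885]
tool_rot: [[0.998, 0.067, -0.002], [0.067, -0.998, 0.002], [-0.002, -0.002, -1.0]]
ft_force: [0.7, 0.6, -0.2]
grip_width: 0.0857
gripper_force: 0.0
```

Run:
```python
from h import *
for n in("top","scene"):
    im=env.get_image(n);P=cloud(im).reshape(-1,3);C=im["frame"].reshape(-1,3).astype(int)
    f=P[(P[:,2]>.19)&(P[:,2]<.206)&(abs(P[:,0]-.49)<.08)&(abs(P[:,1]+.235)<.06)]
    if len(f)>5: print(n,"fin",cv2.minAreaRect(f[:,:2].astype(np.float32)))
    ye=(C[:,0]>100)&(C[:,1]>80)&(C[:,2]<80)&(P[:,2]>.15)&(P[:,2]<.163)&(P[:,1]<-.1)
    B=(P[ye,:2]-[.496,-.319])@np.array([[.9976,-.0698],[.0698,.9976]])
    print(n,"cover y",np.round(np.percentile(B[:,1],[1,99]),3))
im=env.get_image("scene");save(im,"final.png",s=1.4)
d(.5,-.4,.2,4)
```

```text
top fin ((0.48911359906196594, -0.2309708297252655), (0.0684724897146225, 0.02096356637775898), 3.0463438034057617)
top cover y [-0.008  0.186]
scene fin ((0.4941515624523163, -0.23267553746700287), (0.07030601799488068, 0.019558506086468697), 4.106038570404053)
scene cover y [-0.01   0.183]
23.38 [ 0.5044 -0.4273  0.291 ] d [-0.25 -2.76  9.1 ] [ 0.  -0.   0.1] F [0.5 0.4 0.1] w 0.0851 0.0
```

View pics/final.png

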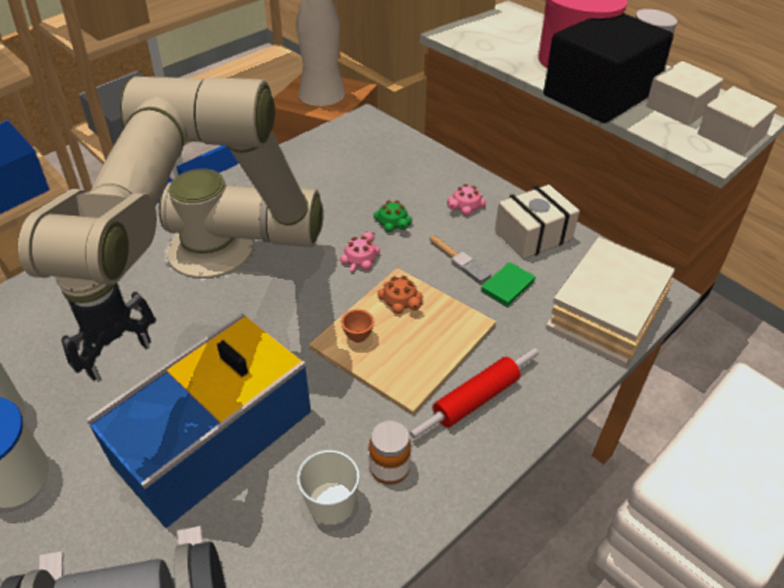

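The cover is flush with the bin's far end (edge at 0.185) and the fin is at (233,358). The board holds only the tortoise (400,293) and the pot (357,325), everything else is in place, and the arm is clear. Handing in.

```bash
python3 -c "
from rig import env
print(env.close_job())"
```

```text
the job is handed in; nothing more can be done
None
```

Job handed in at about 23 s of the 72 s allowed: both offcuts are in the bin and the cover is shut against its stop, while the tortoise, the pot and everything else were left where they were.

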